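Mount the orange sample tube between the centres of a tube spinner

ROBOT

A 6-joint arm with a two-finger parallel gripper is mounted at the origin on the work surface. World frame = base frame: x ahead of the robot, y to its left, z up, the work surface at z = 0. Lengths are in m, angles in rad, forces in N, time in s.
With the tool pointing down it reaches from about 0.35 to 0.975 m from the base axis. Payload 4.9 kg.
Tool frame: the origin (TCP) lies on the centre line of the jaws, within the pads' length; the fingertips stand 14 mm ahead of it and the grasp point (between the pads) lies 5 mm behind it; z points along the fingers, y is the line along which they close (so a half turn about z gives the same grasp; the last joint's range is limited). The gripper opens to 85 mm and grips with 20 to 120 N. Pads are 22 mm wide; open, the fingers measure 114 mm over their backs; the gripper's body (76 mm by 85 mm) begins 54 mm behind the grasp point. The pads swing forward as they close: fully open they stand 13 mm farther back than shut.
Start: joints at [-0.119, 0.053, 1.613, -0, 1.476, -0.119], TCP at [0.625, 0, 0.213] pointing down, gripper open.
Joint ranges: [-3.01, 3.01], [-1.01, 2.22], [0.06, 2.58], [-1.02, 4.17], [0.09, 2.62], [-3.14, 3.14]. Speed limits (rad/s): [2.57, 2.57, 3.14, 3.14, 3.14, 3.14].

INTERFACE

Orientations are given as a unit quaternion [w, x, y, z].
In Python, from plant import * gives the robot as it stands.
- The arm moves only by the tool send_rows, never from a script. Its argument "steps" is a list of rows, each an object with "translation": the shift along the tool's x, y, z in cm, a list of three; "delta_rot": the turn, a rotation vector about the tool's x, y, z in rad, a list of three; "jaw": the finger opening in cm, from 0 to 8.54. In form: [{"translation": [dx, dy, dz], "delta_rot": [rx, ry, rz], "jaw": jaw}, ...]. A call has exactly 8 rows; each row is the pose to reach, as a shift and turn from the pose commanded when the call began, along the tool's axes at that moment; what a row does not reach only later rows make up. A row lasts 1/10 s, in which the tool goes at most 50 mm and 8.59 degrees, less where a joint would pass 70% of its speed; a pose out of reach is approached as far as the arm can. A call with a gripper value outside its range is refused whole. The fingers move at their own pace and stop on an object; the grip force is fixed at half the most. Time passes only in rows, so rows that repeat a pose let the fingers close, or fill a call up. It gives the time, the measured TCP pose, the force, the opening and the grip force at its end, in the units of the state.
- state(): the state, without advancing time (a new reading comes with each control period).
- grab_frame(name): name is "scene" or "side" or "wrist"; returns a dict with "pixels" (420x560x3 uint8, blue, green, red), "range_z" (420x560 float32, m along the optical axis (not along the pixel's ray), 0 where there is no reading), "fx", "fy", "cx", "cy" (pixels), "rvec" (rotation vector, rad) and "tvec" (3), from world to camera coordinates, as OpenCV has them. Camera axes: x right, y down, z forward; pixel columns grow to the right and rows downward; lengths in m; the calibration is good to about 2 mm. The wrist camera is an equidistant fisheye: a pixel r from the principal point sees the ray r / f radians off the axis. A picture is of the moment at which its call begins.
- job_done(): hands the job in; it is judged then, once.
The state is a dict: "time": time; "joint_pos": joint angles; "joint_vel": joint speeds; "joint_efforts": joint torques, N m; "tool_pos": TCP position; "tool_rot": TCP orientation; "contact_force": force on the tool from outside, world axes, zero at the start; "ft_torque": the same for the moment, N m; "gripper_width": opening from 0.0 (shut) to 1.0 (fully open); "grasp_force": force on a finger pad.
Only numpy, scipy, OpenCV 4.12 (cv2) and the standard library are available. Lean on these libraries where they do the work, as an engineer would, in place of code of your own. Each camera call takes 0.05 s, during which the arm holds its last target. There are 200 camera calls.

TASK

Take the orange sample tube from the yellow rack and lay it on the black V rests of the tube spinner, pointed end towards the headstock cup. Then slide the blue tailstock up by its black knob until the tube is pushed fully home and held between the cup and the tailstock's centre. Leave the white tube in the rack.

Things in the scene. Friction and masses are not known exactly. Their poses are not given: they have to be found in the camera images.
- orange_tube_center (a point): Centre of the loose orange tube: rigid, 150 mm long, 28 mm thick, 60-130 g, level. y axis: from red cap (recess 20 mm wide, 8 deep) to nose (last 15 mm taper to 10 mm); x, z turn as it rolls. It lies in a V lane of a fixed yellow rack, axis 36 mm above the bench, 30 above the rack floor; the two V rests lie 45 mm either side of the rack's middle, the tube's centre within 8 mm of it.
- white_tube_center (a point): Centre of the loose white tube, same shape, also red-capped, lying in the rack's other lane, 90 mm beside the orange one. Stays there.
- home (a point): Spinner axis point, 60 mm up, where the centre of a fully home tube lies; y axis to the headstock (white, blue cup), z up; a mounted tube's y along it. Base 12 mm thick. Cup: 36 mm outside, mouth 22, rim at y +65 mm; the nose enters 10 mm, so first lay the tube 15-30 mm short (centre y about -22). Black V rests, 10 mm thick, at y +24 and -58 carry it at axis height and centre it from 15 mm off.
- knob (a point): Centre of the tailstock's black knob: upright bar 20 (x) by 22 (y) by 45 mm, centre 99.5 mm up, on a blue block 78 by 40 mm, top 77 mm up. Slides only along the spinner axis, 2 N friction, stays where left. Its steel centre's tip is 50 mm ahead (+y) of the knob. In the frame of home the knob starts at y -197 to -177 mm; about -117 with the tube clamped fully home. Axes as home.
There are look-alikes about, which are no part of the job. Of the things like the part that bears orange_tube_center, leave any that is turquoise; of the rest the smaller one is meant.

How it is judged:
By the outcome, as a careful person would: the job done as asked, in the order asked, and still so for the second after the job is handed in, with the robot touching nothing.
It also fails if it takes over 45 s, if anything falls off the work surface, if the arm or the gripper's body presses on something with over 40 N, if the wrist force passes 120 N, or if a joint passes its speed limit or range.

## Working session

There is one attempt and no reset: what is moved stays moved. The work goes in short steps, Python scripts to look and compute and a tool call to move; the robot and the scene stay as the last step left them, time stands still between calls to the robot, and variables do not carry over. Pictures are saved under pics/ and viewed, at most 10 in all, crops included, and the job is handed in when it is done.

Besides the shell and the picture viewer there is one more tool, called after "Call:" as name([rows], argument=value, ...), one row to a line, values as JSON. send_rows: Moves the arm, as the interface text tells. Its arguments: {"type":"object","properties":{"steps":{"type":"array","items":{"type":"object","properties":{"translation":{"type":"array","items":{"type":"number"}},"delta_rot":{"type":"array","items":{"type":"number"}},"jaw":{"type":"number"}}}}},"required":["steps"]}

```bash
ls; mkdir -p pics; cat > h.py <<'E'
from plant import *
import numpy as np, cv2, pickle
def cam(n):
    f=grab_frame(n); pickle.dump(f,open(n+'.pkl','wb')); return f
def load(n): return pickle.load(open(n+'.pkl','rb'))
def pts(f):
    z=f["range_z"]; v,u=np.indices(z.shape)
    c=np.stack([(u-f["cx"])/f["fx"]*z,(v-f["cy"])/f["fy"]*z,z],-1)
    R=cv2.Rodrigues(np.array(f["rvec"],float))[0]
    P=(c-np.array(f["tvec"]).ravel())@R
    P[z==0]=np.nan
    return P
E
python3 - <<'E'
from h import *
print(state())
for n in("scene","side"):
    f=cam(n); cv2.imwrite(f"pics/{n}0.png",f["pixels"]); R=cv2.Rodrigues(np.array(f["rvec"],float))[0]; print(n,-R.T@np.array(f["tvec"]).ravel(),R[2])
E
```

```text
pics
{'time': 0.0, 'joint_pos': array([-1.19020428e-01,  5.33357116e-02,  1.61432152e+00, -1.62572420e-05,
        1.47596822e+00, -1.19003502e-01]), 'joint_vel': array([ 4.55844612e-05, -7.32792437e-04, -1.60788345e-03, -7.39737921e-04,
       -7.27913358e-04, -4.11327409e-04]), 'joint_efforts': array([ 2.70554956e-04, -3.93670499e+01, -3.70175600e+01, -1.62778279e-04,
        6.93513779e-03, -6.06393527e-06]), 'tool_pos': array([6.24337384e-01, 6.20405999e-05, 2.12159712e-01]), 'tool_rot': array([-7.93949119e-04,  7.07111850e-01,  7.07100982e-01, -6.34646254e-04]), 'contact_force': array([ 0.4348018 ,  0.33415066, -0.63249147]), 'ft_torque': array([-0.01209416, -0.031116  ,  0.00801452]), 'grasp_force': 0.0, 'gripper_width': 0.9985787279990235}
scene [1.04943537 0.43017227 0.97097734] [-0.4464262  -0.46837947 -0.76244627]
side [ 0.18635228 -0.80577232  0.86210229] [ 0.32989319  0.62444878 -0.70797896]
```

View pics/scene0.png

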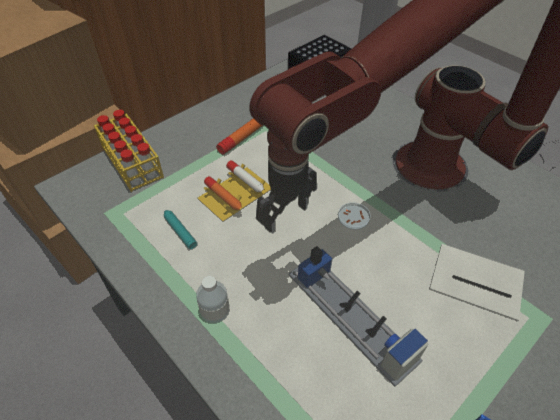

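View pics/side0.png

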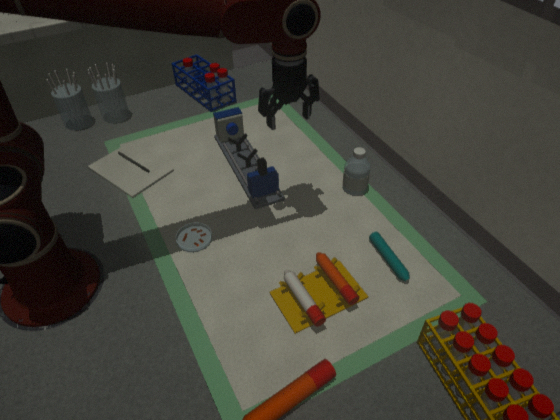

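Scene view: the orange tube in the yellow rack is at (223,195), or (335,277) in the side view. A larger orange tube lies on the bench at (240,133), side (290,395), and a turquoise one at (180,228). The one in the rack fits: it isn't turquoise and it's the smaller orange. The tailstock is at (315,265) and the headstock at (405,355). Next I'll measure and crop.

```bash
python3 - <<'E'
from h import *
for n,rois in (("scene",dict(tube=(195,255,165,220),spin=(285,430,240,385),wh=(222,272,155,200))),("side",dict(tube=(305,370,245,310),spin=(205,295,100,215),wh=(275,330,262,330)))):
    f=load(n); P=pts(f); hsv=cv2.cvtColor(f["pixels"],cv2.COLOR_BGR2HSV); H,S,V=[hsv[...,i].astype(int) for i in range(3)]
    def sel(m,r):
        k=np.zeros(m.shape,bool); u0,u1,v0,v1=rois[r]; k[v0:v1,u0:u1]=1; return P[m&k&np.isfinite(P[...,0])]
    for nm,m,r,z0 in (("orange",(H>=5)&(H<=14)&(S>150)&(V>80),"tube",.035),("redcap",((H<5)|(H>174))&(S>150)&(V>60),"tube",.03),("redW",((H<5)|(H>174))&(S>150)&(V>60),"wh",.03),("white",(S<50)&(V>120),"wh",.035),("blue",(H>100)&(H<130)&(S>120),"spin",.03),("dark",(V<45),"spin",.07)):
        q=sel(m,r); q=q[q[:,2]>z0]
        if len(q)<5: print(n,nm,len(q)); continue
        print(n,nm,len(q),q.mean(0).round(4),q.min(0).round(4),q.max(0).round(4))
        if nm in("orange",):
            c=q[:,:2].mean(0);w,V_=np.linalg.eigh(np.cov((q[:,:2]-c).T));d=V_[:,1];t=(q[:,:2]-c)@d;print("  axis",d,np.degrees(np.arctan2(d[1],d[0])),t.min(),t.max(), "top z",np.percentile(q[:,2],97))
        if nm=="blue":
            for lo,hi in((.07,.08),): 
                p=q[(q[:,2]>lo)&(q[:,2]<hi)]; print("  top77",len(p),p.mean(0) if len(p) else 0)
f=load("scene");g=load("side")
a=cv2.resize(f["pixels"][150:230,150:270],(400,267),interpolation=3);b=cv2.resize(f["pixels"][240:390,280:440],(400,375),interpolation=3)
c=cv2.resize(g["pixels"][240:330,265:385],(400,300),interpolation=3);d=cv2.resize(g["pixels"][95:215,200:300],(360,300)[::1],interpolation=3)
im=np.zeros((600,800,3),np.uint8);im[:267,:400]=a;im[:300,400:800]=c;im[300:600,400:760]=d;im[267:600,:400]=b[:333]
cv2.imwrite("pics/crop1.png",im)
E
```

```text
scene orange 285 [ 0.5771 -0.2913  0.0464] [ 0.5615 -0.3516  0.0353] [ 0.5894 -0.2336  0.054 ]
  axis [-0.01900007  0.99981948] 91.08868945732382 -0.06041412493260909 0.057791569507601295 top z 0.05183679505630328
scene redcap 98 [ 0.551  -0.3674  0.0466] [ 0.4791 -0.3867  0.0359] [ 0.5885 -0.3495  0.0531]
scene redW 57 [ 0.4889 -0.3765  0.0467] [ 0.4762 -0.3937  0.0359] [ 0.4994 -0.3604  0.0527]
scene white 266 [ 0.4876 -0.3006  0.0459] [ 0.472  -0.3603  0.0352] [ 0.4982 -0.2448  0.0532]
scene blue 794 [0.5875 0.2609 0.09  ] [0.5336 0.0401 0.0627] [0.6316 0.3469 0.1018]
  top77 258 [0.57814307 0.12375439 0.07609265]
scene dark 81 [0.5737 0.0484 0.1071] [0.5622 0.0367 0.0831] [0.5799 0.0563 0.1248]
side orange 459 [ 0.5664 -0.3049  0.0488] [ 0.488  -0.3836  0.0397] [ 0.5826 -0.2408  0.0546]
  axis [0.03913083 0.9992341 ] 87.7573962954934 -0.07816557032520087 0.06404901355155995 top z 0.05325559595314606
side redcap 188 [ 0.5512 -0.3686  0.049 ] [ 0.4716 -0.3863  0.0304] [ 0.5803 -0.3508  0.055 ]
side redW 177 [ 0.4777 -0.3789  0.0488] [ 0.4675 -0.3959  0.0319] [ 0.4902 -0.3602  0.055 ]
side white 299 [ 0.4785 -0.3113  0.0506] [ 0.4704 -0.3607  0.0445] [ 0.4877 -0.2594  0.0558]
side blue 349 [0.5796 0.2514 0.0833] [0.5284 0.0222 0.0323] [0.6275 0.5089 0.1031]
  top77 98 [0.56810622 0.13249623 0.07709478]
side dark 712 [0.5691 0.0118 0.2149] [ 0.526  -0.0187  0.0701] [0.632  0.3304 0.333 ]
```

View pics/crop1.png

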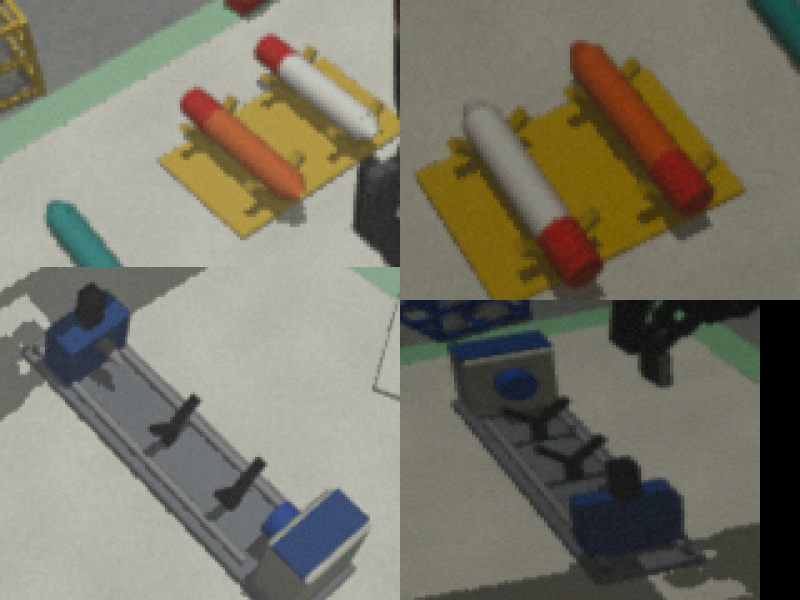

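The crop confirms it: the orange tube with the red cap is in the yellow rack, with the white one beside it and noses pointing +y. The knob and tailstock sit at the -y end of the spinner, and the cup and headstock at the +y end.

```bash
python3 - <<'E'
from h import *
from scipy.optimize import least_squares
allT=[];C={k:[] for k in("tail","head","knob","rest","cup","base")}
for n in("scene","side"):
    f=load(n); P=pts(f); hsv=cv2.cvtColor(f["pixels"],cv2.COLOR_BGR2HSV); H,S,V=[hsv[...,i].astype(int) for i in range(3)]
    def box(m,x0,x1,y0,y1,z0,z1):
        with np.errstate(invalid='ignore'): return P[m&(P[...,0]>x0)&(P[...,0]<x1)&(P[...,1]>y0)&(P[...,1]<y1)&(P[...,2]>z0)&(P[...,2]<z1)]
    T=box(((H<=14)|(H>174))&(S>150),.53,.62,-.40,-.2,.037,.07)
    mid=T[(T[:,1]<-.26)]
    def fit(A):
        return least_squares(lambda p:np.hypot((A[:,0]-p[0]-p[1]*(A[:,1]+.31))/np.hypot(1,p[1]),A[:,2]-p[2])-.014,[.57,0,.036],loss='soft_l1',f_scale=.001).x
    print(n,"tube fit x@-.31, slope, z",fit(mid).round(4),"yrange",np.percentile(T[:,1],[.5,99.5]).round(4),T[:,1].min(),T[:,1].max()); allT.append(mid)
    blue=(H>100)&(H<130)&(S>110); dark=V<60
    for k,A in dict(tail=box(blue,.5,.66,-.01,.1,.072,.082),head=box(blue,.5,.68,.26,.42,.085,.115),knob=box(dark,.53,.61,.02,.08,.115,.128),rest=box(dark,.5,.66,.12,.28,.03,.1)).items():
        if len(A)<4: print(n,k,len(A)); continue
        r=cv2.minAreaRect((A[:,:2]*1000).astype(np.float32)); print(n,k,len(A),A.mean(0).round(4),"rect",np.round(r[0],1),np.round(r[1],1),round(r[2],1),"z",A[:,2].min().round(3),A[:,2].max().round(3)); C[k].append(A)
print("both",fit(np.vstack(allT)))
for k in C:
    if C[k]: A=np.vstack(C[k]); r=cv2.minAreaRect((A[:,:2]*1000).astype(np.float32)); print(k,np.round(r[0],1),np.round(r[1],1),round(r[2],1)); np.save(k+".npy",A)
A=np.load("rest.npy"); 
h,e=np.histogram(A[:,1],np.arange(.12,.281,.005)); print(list(zip(e.round(3),h)))
E
```

```text
scene tube fit x@-.31, slope, z [0.5734 0.0037 0.0356] yrange [-0.3812 -0.2363] -0.3831770789752677 -0.23358565279554883
scene tail 208 [0.5725 0.0544 0.0764] rect [568.9  47.9] [34.7 75.7] 86.6 z 0.072 0.08
scene head 578 [0.5914 0.3286 0.0977] rect [591.4 328.5] [31.9 80.7] 85.9 z 0.092 0.102
scene knob 72 [0.5706 0.0473 0.1205] rect [569.4  47. ] [20.7 18.9] 83.0 z 0.116 0.125
scene rest 207 [0.5803 0.2076 0.0517] rect [583.  206.2] [91.9 53.3] 86.0 z 0.03 0.067
side tube fit x@-.31, slope, z [ 0.5713 -0.0082  0.0377] yrange [-0.3851 -0.2435] -0.38631504301375885 -0.2407687672456256
side tail 109 [0.5615 0.0446 0.0784] rect [564.8  41.6] [37.6 73.3] 84.6 z 0.074 0.082
side head 157 [0.5867 0.3262 0.0997] rect [586.9 328.3] [36.4 80.2] 84.1 z 0.096 0.103
side knob 59 [0.5639 0.0398 0.1212] rect [564.3  42.3] [19.3 23.6] 2.0 z 0.115 0.126
side rest 183 [0.5791 0.2009 0.0512] rect [577.9 204.3] [96.6 56.4] 85.9 z 0.03 0.069
both [ 0.57145374 -0.00461074  0.03730036]
tail [567.4  43.9] [42.8 78.2] 86.6
head [588.7 327.2] [36.2 85.2] 87.4
knob [567.1  43.5] [28.2 22.7] 84.4
rest [579.6
[... 404 characters left out ...]
oat64(0.175), np.int64(0)), (np.float64(0.18), np.int64(0)), (np.float64(0.185), np.int64(0)), (np.float64(0.19), np.int64(0)), (np.float64(0.195), np.int64(0)), (np.float64(0.2), np.int64(0)), (np.float64(0.205), np.int64(0)), (np.float64(0.21), np.int64(0)), (np.float64(0.215), np.int64(0)), (np.float64(0.22), np.int64(0)), (np.float64(0.225), np.int64(0)), (np.float64(0.23), np.int64(0)), (np.float64(0.235), np.int64(19)), (np.float64(0.24), np.int64(64)), (np.float64(0.245), np.int64(75)), (np.float64(0.25), np.int64(35)), (np.float64(0.255), np.int64(0)), (np.float64(0.26), np.int64(0)), (np.float64(0.265), np.int64(0)), (np.float64(0.27), np.int64(0)), (np.float64(0.275), np.int64(0))]
```

Call:
send_rows([
  {"translation":[-4,-0.7,0.8],"delta_rot":[0,0,0],"jaw":8.5},
  {"translation":[-8,-1.4,1.6],"delta_rot":[0,0,0],"jaw":8.5},
  {"translation":[-12.5,-2.1,2.4],"delta_rot":[0,0,0],"jaw":8.5},
  {"translation":[-17,-2.8,3.2],"delta_rot":[0,0,0],"jaw":8.5},
  {"translation":[-21.5,-3.5,4],"delta_rot":[0,0,0],"jaw":8.5},
  {"translation":[-26,-4.3,5],"delta_rot":[0,0,0],"jaw":8.5},
  {"translation":[-29.5,-5,6],"delta_rot":[0,0,0],"jaw":8.5},
  {"translation":[-31,-5.3,6.3],"delta_rot":[0,0,0],"jaw":8.5},
])

```text
time: 0.9
tool_pos: [0.57, -0.3124, 0.1482]
tool_rot: [-0.001, 0.708, 0.706, -0.001]
contact_force: [0.8, 0.4, 0.9]
gripper_width: 0.994
grasp_force: 0.0
```

```bash
cat >> h.py <<'E'
def wpts(f):
    z=f["range_z"].astype(float); v,u=np.indices(z.shape)
    a=(u-f["cx"])/f["fx"]; b=(v-f["cy"])/f["fy"]; th=np.hypot(a,b); k=np.tan(np.minimum(th,1.5))/np.maximum(th,1e-9)
    c=np.stack([a*k*z,b*k*z,z],-1); R=cv2.Rodrigues(np.array(f["rvec"],float))[0]
    P=(c-np.array(f["tvec"]).ravel())@R; P[(z==0)|(th>1.4)]=np.nan
    return P
E
cat > tube.py <<'E'
from h import *
import sys
from scipy.optimize import least_squares
zc,zlo=float(sys.argv[1]),float(sys.argv[2]); x0,x1,y0,y1=map(float,sys.argv[3:7])
f=cam("wrist");cv2.imwrite("pics/"+sys.argv[7],f["pixels"]);P=wpts(f)
hsv=cv2.cvtColor(f["pixels"],cv2.COLOR_BGR2HSV);H,S,V=[hsv[...,i].astype(int) for i in range(3)]
with np.errstate(invalid='ignore'): A=P[((H<=14)|(H>174))&(S>150)&(P[...,0]>x0)&(P[...,0]<x1)&(P[...,1]>y0)&(P[...,1]<y1)&(P[...,2]>zlo)&(P[...,2]<zc+.03)]
print(len(A),np.percentile(A,[0.5,50,99.5],axis=0).round(4))
ym=np.median(A[:,1]);B=A[(A[:,1]<A[:,1].max()-.02)]
r=least_squares(lambda p:np.hypot((B[:,0]-p[0]-p[1]*(B[:,1]-ym))/np.hypot(1,p[1]),B[:,2]-p[2])-.014,[np.median(A[:,0]),0,zc],loss='soft_l1',f_scale=.001).x
print("x at y=%.4f"%ym,r.round(4)); s=state();print(s["tool_pos"],s["tool_rot"],s["contact_force"],s["gripper_width"],s["time"])
E
python3 tube.py .036 .037 .53 .62 -.41 -.2 w1.png
```

```text
5092 [[ 0.5588 -0.3824  0.039 ]
 [ 0.5726 -0.3051  0.0478]
 [ 0.5858 -0.2375  0.051 ]]
x at y=-0.3051 [ 0.5724 -0.0047  0.0357]
[ 0.56994314 -0.31326161  0.14826038] [-0.00117587  0.70843992  0.70576961 -0.00086845] [-0.33033388 -0.64583436  0.42464594] 0.9949560908646132 0.95
```

View pics/w1.png

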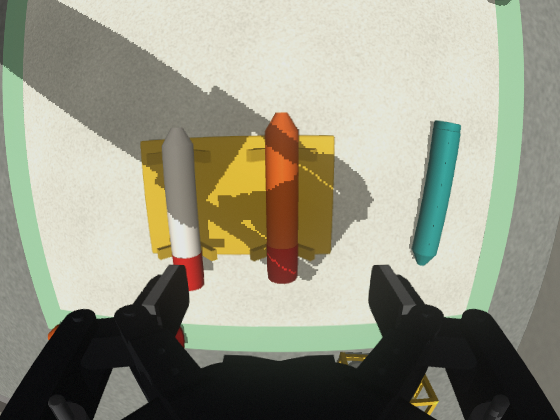

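The wrist view shows the orange tube at columns 268-298, rows 112-282, centred between the jaws. Its centre is about (0.572, -0.310). Going down to it.

Call:
send_rows([
  {"translation":[0.2,0.1,2.5],"delta_rot":[0,0,0],"jaw":7},
  {"translation":[0.2,0.1,5],"delta_rot":[0,0,0],"jaw":7},
  {"translation":[0.2,0.1,7.5],"delta_rot":[0,0,0],"jaw":7},
  {"translation":[0.2,0.1,9.5],"delta_rot":[0,0,0],"jaw":7},
  {"translation":[0.2,0.1,10.8],"delta_rot":[0,0,0],"jaw":7},
  {"translation":[0.2,0.1,11.5],"delta_rot":[0,0,0],"jaw":7},
  {"translation":[0.2,0.1,11.6],"delta_rot":[0,0,0],"jaw":7},
  {"translation":[0.2,0.1,11.6],"delta_rot":[0,0,0],"jaw":7},
])

```text
time: 1.75
tool_pos: [0.5737, -0.3081, 0.0354]
tool_rot: [0.001, 0.707, 0.707, 0.0]
contact_force: [-0.3, -0.0, 0.6]
gripper_width: 0.815
grasp_force: 0.0
```

Call:
send_rows([
  {"translation":[0,0,0],"delta_rot":[0,0,0],"jaw":3.5},
  {"translation":[0,0,0],"delta_rot":[0,0,0],"jaw":2},
  {"translation":[0,0,0],"delta_rot":[0,0,0],"jaw":2},
  {"translation":[0,0,0],"delta_rot":[0,0,0],"jaw":2},
  {"translation":[0,0,0],"delta_rot":[0,0,0],"jaw":2},
  {"translation":[0,0,0],"delta_rot":[0,0,0],"jaw":2},
  {"translation":[0,0,0],"delta_rot":[0,0,0],"jaw":2},
  {"translation":[0,0,0],"delta_rot":[0,0,0],"jaw":2},
])

```text
time: 2.55
tool_pos: [0.5729, -0.308, 0.0343]
tool_rot: [-0.0, 0.707, 0.707, -0.0]
contact_force: [-0.8, 0.6, 0.1]
gripper_width: 0.231
grasp_force: 0.0
```

```bash
python3 - <<'E'
from h import *
s=state();print(s["tool_pos"],s["gripper_width"],s["grasp_force"])
f=cam("wrist");g=cam("side")
im=np.zeros((420,800,3),np.uint8);im[:,:560]=f["pixels"];im[:240,560:]=cv2.resize(g["pixels"][230:350,260:380],(240,240),interpolation=3)
cv2.imwrite("pics/g1.png",im)
E
```

```text
[ 0.57294344 -0.30797382  0.03433276] 0.23138533316065235 0.0
```

View pics/g1.png

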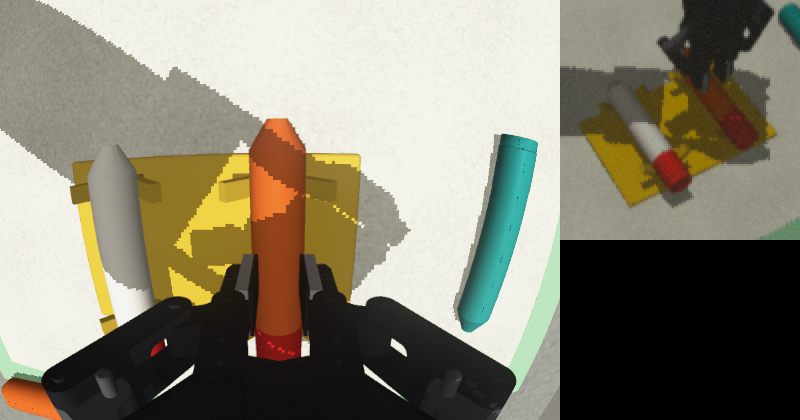

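The pads stand on both sides of the tube (columns 257-303), but the grip reads no force, so I'll close further.

Call:
send_rows([
  {"translation":[0,0,0],"delta_rot":[0,0,0],"jaw":0},
  {"translation":[0,0,0],"delta_rot":[0,0,0],"jaw":0},
  {"translation":[0,0,0],"delta_rot":[0,0,0],"jaw":0},
  {"translation":[0,0,0],"delta_rot":[0,0,0],"jaw":0},
  {"translation":[0,0,0],"delta_rot":[0,0,0],"jaw":0},
  {"translation":[0,0,0],"delta_rot":[0,0,0],"jaw":0},
  {"translation":[0,0,0],"delta_rot":[0,0,0],"jaw":0},
  {"translation":[0,0,0],"delta_rot":[0,0,0],"jaw":0},
])

```text
time: 3.45
tool_pos: [0.573, -0.308, 0.0344]
tool_rot: [-0.0, 0.707, 0.707, 0.0]
contact_force: [-0.3, -0.6, 0.0]
gripper_width: -0.004
grasp_force: 0.0
```

```bash
python3 - <<'E'
from h import *
f=cam("wrist");g=cam("side");h=cam("scene")
im=np.zeros((420,800,3),np.uint8);im[:,:400]=f["pixels"][:,80:480];im[:210,400:]=cv2.resize(g["pixels"][215:335,270:400],(400,210),interpolation=3)
im[210:,400:]=cv2.resize(h["pixels"][120:225,160:320],(400,210),interpolation=3)
cv2.imwrite("pics/g2.png",im)
E
```

```text
(no output)
```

View pics/g2.png

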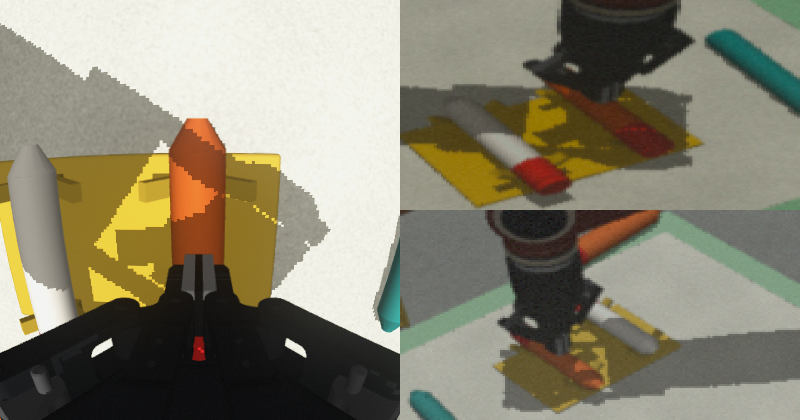

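The fingers closed above the tube. The scene crop shows the shut tips over the tube's back, with the tube undisturbed, so I need to measure the real fingertip height.

```bash
python3 - <<'E'
from h import *
for n in("scene","side","wrist"):
    f=load(n);P=wpts(f) if n=="wrist" else pts(f);hsv=cv2.cvtColor(f["pixels"],cv2.COLOR_BGR2HSV)
    with np.errstate(invalid='ignore'): m=(hsv[...,1]<90)&(hsv[...,2]<110)&(abs(P[...,0]-.573)<.03)&(abs(P[...,1]+.308)<.03)&(P[...,2]>.02)&(P[...,2]<.2)
    A=P[m];print(n,len(A),np.percentile(A[:,2],[0,1,5,20,50]).round(4) if len(A) else 0)
    L=A[A[:,2]<A[:,2].min()+.012] if len(A) else A; print(L.mean(0).round(4))
    if n=="wrist": R=cv2.Rodrigues(np.array(f["rvec"],float))[0]; print(-R.T@np.array(f["tvec"]).ravel())
s=state();print(s["tool_pos"],s["joint_pos"],s["contact_force"],s["joint_efforts"])
E
```

```text
scene 410 [0.0496 0.0584 0.0662 0.0938 0.1215]
[ 0.5737 -0.3008  0.0577]
side 541 [0.0556 0.0614 0.0687 0.0973 0.1197]
[ 0.569  -0.316   0.0632]
wrist 24723 [0.0559 0.0668 0.0885 0.1073 0.1331]
[ 0.574  -0.2975  0.0627]
[ 0.57277237 -0.23452299  0.19459968]
[ 0.57297344 -0.30798625  0.03439677] [-6.07522315e-01  2.75990093e-01  1.67738667e+00 -1.25819351e-05
  1.18827245e+00 -6.07533621e-01] [-0.50963049 -0.37859171  0.11642357] [ 1.36898841e-03 -4.48235357e+01 -3.28310966e+01 -1.07356102e-04
  5.53178106e-04  7.11022409e-06]
```

The measured fingertips are at about z 0.057, while the reported TCP (z 0.034) implies 0.020. The tips really stand about 36 mm farther back than described. I'll open, go down in two stages while watching the force, and use the measured offset from here on.

Call:
send_rows([
  {"translation":[0,0,0],"delta_rot":[0,0,0],"jaw":7},
  {"translation":[0,0,0],"delta_rot":[0,0,0],"jaw":7},
  {"translation":[0,0,0],"delta_rot":[0,0,0],"jaw":7},
  {"translation":[0,0,0],"delta_rot":[0,0,0],"jaw":7},
  {"translation":[0,0,0],"delta_rot":[0,0,0],"jaw":7},
  {"translation":[0,0,0],"delta_rot":[0,0,0],"jaw":7},
  {"translation":[0,0,1],"delta_rot":[0,0,0],"jaw":7},
  {"translation":[0,0,2],"delta_rot":[0,0,0],"jaw":7},
])

```text
time: 4.4
tool_pos: [0.5731, -0.3081, 0.0139]
tool_rot: [0.0, 0.707, 0.707, 0.0]
contact_force: [0.7, -0.1, -0.7]
gripper_width: 0.817
grasp_force: 0.0
```

Call:
send_rows([
  {"translation":[0,0,0.4],"delta_rot":[0,0,0],"jaw":7},
  {"translation":[0,0,0.8],"delta_rot":[0,0,0],"jaw":7},
  {"translation":[0,0,1.2],"delta_rot":[0,0,0],"jaw":7},
  {"translation":[0,0,1.6],"delta_rot":[0,0,0],"jaw":5},
  {"translation":[0,0,1.6],"delta_rot":[0,0,0],"jaw":4},
  {"translation":[0,0,1.6],"delta_rot":[0,0,0],"jaw":4},
  {"translation":[0,0,1.6],"delta_rot":[0,0,0],"jaw":4},
  {"translation":[0,0,1.6],"delta_rot":[0,0,0],"jaw":4},
])

```text
time: 5.2
tool_pos: [0.5732, -0.3081, -0.0012]
tool_rot: [0.0, 0.707, 0.707, 0.0]
contact_force: [0.2, -0.1, -0.1]
gripper_width: 0.467
grasp_force: 0.0
```

Call:
send_rows([
  {"translation":[0,0,0],"delta_rot":[0,0,0],"jaw":2},
  {"translation":[0,0,0],"delta_rot":[0,0,0],"jaw":1},
  {"translation":[0,0,0],"delta_rot":[0,0,0],"jaw":1},
  {"translation":[0,0,0],"delta_rot":[0,0,0],"jaw":1},
  {"translation":[0,0,0],"delta_rot":[0,0,0],"jaw":1},
  {"translation":[0,0,0],"delta_rot":[0,0,0],"jaw":1},
  {"translation":[0,0,0],"delta_rot":[0,0,0],"jaw":1},
  {"translation":[0,0,0],"delta_rot":[0,0,0],"jaw":1},
])

```text
time: 6.0
tool_pos: [0.5726, -0.3081, -0.0011]
tool_rot: [-0.0, 0.707, 0.707, -0.0]
contact_force: [-4.4, 0.9, 5.5]
gripper_width: 0.307
grasp_force: 59.0
```

Gripped at 59 N. Lifting.

Call:
send_rows([
  {"translation":[0,0,-1],"delta_rot":[0,0,0],"jaw":1},
  {"translation":[0,0,-3],"delta_rot":[0,0,0],"jaw":1},
  {"translation":[0,0,-6],"delta_rot":[0,0,0],"jaw":1},
  {"translation":[0,0,-9],"delta_rot":[0,0,0],"jaw":1},
  {"translation":[1,0,-12],"delta_rot":[0,0,0],"jaw":1},
  {"translation":[4,0,-14.5],"delta_rot":[0,0,0],"jaw":1},
  {"translation":[7.5,0,-16],"delta_rot":[0,0,0.01],"jaw":1},
  {"translation":[11,0,-16],"delta_rot":[0,0,0.02],"jaw":1},
])

```text
time: 6.8
tool_pos: [0.5751, -0.1979, 0.1627]
tool_rot: [0.003, 0.715, 0.7, 0.002]
contact_force: [0.5, 0.6, -0.0]
gripper_width: 0.305
grasp_force: 59.1
```

Call:
send_rows([
  {"translation":[3.5,0.1,0],"delta_rot":[0,0,0.01],"jaw":1},
  {"translation":[7,0.2,0],"delta_rot":[0,0,0.02],"jaw":1},
  {"translation":[10.5,0.3,0],"delta_rot":[0,0,0.03],"jaw":1},
  {"translation":[14,0.4,0],"delta_rot":[0,0,0.04],"jaw":1},
  {"translation":[17.5,0.5,0],"delta_rot":[0,0,0.05],"jaw":1},
  {"translation":[21,0.6,0],"delta_rot":[0,0,0.06],"jaw":1},
  {"translation":[24.5,0.6,0],"delta_rot":[0,0,0.06],"jaw":1},
  {"translation":[28,0.6,0],"delta_rot":[0,0,0.06],"jaw":1},
])

```text
time: 7.6
tool_pos: [0.5848, 0.0836, 0.1588]
tool_rot: [0.0, 0.735, 0.678, 0.001]
contact_force: [-0.0, -0.5, 0.1]
gripper_width: 0.314
grasp_force: 59.1
```

Call:
send_rows([
  {"translation":[3,-0.4,0],"delta_rot":[0,0,0],"jaw":1},
  {"translation":[6,-0.8,0],"delta_rot":[0,0,0],"jaw":1},
  {"translation":[9,-1.2,0.5],"delta_rot":[0,0,0],"jaw":1},
  {"translation":[11,-1.4,2],"delta_rot":[0,0,0],"jaw":1},
  {"translation":[11.7,-1.5,4],"delta_rot":[0,0,0],"jaw":1},
  {"translation":[11.7,-1.5,5.5],"delta_rot":[0,0,0],"jaw":1},
  {"translation":[11.7,-1.5,6],"delta_rot":[0,0,0],"jaw":1},
  {"translation":[11.7,-1.5,6],"delta_rot":[0,0,0],"jaw":1},
])

```text
time: 8.4
tool_pos: [0.5784, 0.199, 0.0974]
tool_rot: [-0.0, 0.735, 0.678, -0.001]
contact_force: [-0.0, -0.2, -0.7]
gripper_width: 0.309
grasp_force: 59.1
```

```bash
cat > chk.py <<'E'
from h import *
import sys
from scipy.optimize import least_squares
zc=float(sys.argv[1]); s=state(); print(s["tool_pos"],s["tool_rot"],s["time"],s["contact_force"])
D={}
for n in("scene","side","wrist"):
    f=cam(n);P=wpts(f) if n=="wrist" else pts(f);hsv=cv2.cvtColor(f["pixels"],cv2.COLOR_BGR2HSV);H,S,V=[hsv[...,i].astype(int) for i in range(3)]
    with np.errstate(invalid='ignore'):
        b=(P[...,0]>.52)&(P[...,0]<.65)&(P[...,1]>.06)&(P[...,1]<.33)&(P[...,2]>.03)&(P[...,2]<.2)
        A=P[((H<=14)|(H>174))&(S>140)&(V>40)&b]; R=P[(V<60)&b&(P[...,2]<.07)&(P[...,2]>.035)]
        k=P[(V<60)&(abs(P[...,0]-.575)<.04)&(P[...,1]>.0)&(P[...,1]<.14)&(P[...,2]>.085)&(P[...,2]<.13)]
    if len(A)>30:
        print(n,"tube",len(A),"y",A[:,1].min().round(4),A[:,1].max().round(4))
        B=A[A[:,1]<A[:,1].max()-.02]
        r=least_squares(lambda p:np.hypot((B[:,0]-p[0]-p[1]*(B[:,1]-.2))/np.hypot(1,p[1]),B[:,2]-p[2]-p[3]*(B[:,1]-.2))-.014,[.58,.07,zc,0],loss='soft_l1',f_scale=.001).x; print("  x@y.2,slope,z,zslope",r.round(4))
    if len(k): print(n,"knob",len(k),k.mean(0).round(4),k.min(0).round(3),k.max(0).round(3))
fs=[load(n)["pixels"] for n in("scene","side","wrist")]
im=np.zeros((600,800,3),np.uint8)
im[:300,:400]=cv2.resize(fs[0][240:390,260:460],(400,300),interpolation=3)
im[:300,400:]=cv2.resize(fs[1][90:225,180:360],(400,300),interpolation=3)
im[300:,:400]=cv2.resize(fs[2],(400,300))
cv2.imwrite("pics/"+sys.argv[2],im)
E
python3 chk.py .135 c1.png
```

```text
[0.57844926 0.19895745 0.09735224] [-4.63745620e-04  7.35083452e-01  6.77976050e-01 -7.61567338e-04] 8.4 [-0.00239397 -0.21658972 -0.74319423]
scene tube 501 y 0.1248 0.2705
  x@y.2,slope,z,zslope [ 0.5796  0.0789  0.134  -0.0044]
scene knob 142 [0.5733 0.0491 0.1095] [0.561 0.037 0.085] [0.58  0.058 0.126]
side tube 241 y 0.1175 0.2325
  x@y.2,slope,z,zslope [ 0.5786  0.0809  0.1368 -0.0206]
side knob 147 [0.5641 0.0434 0.1105] [0.555 0.029 0.085] [0.578 0.133 0.13 ]
wrist tube 15086 y 0.1645 0.2719
  x@y.2,slope,z,zslope [0.5795 0.0782 0.1359 0.0009]
```

View pics/c1.png

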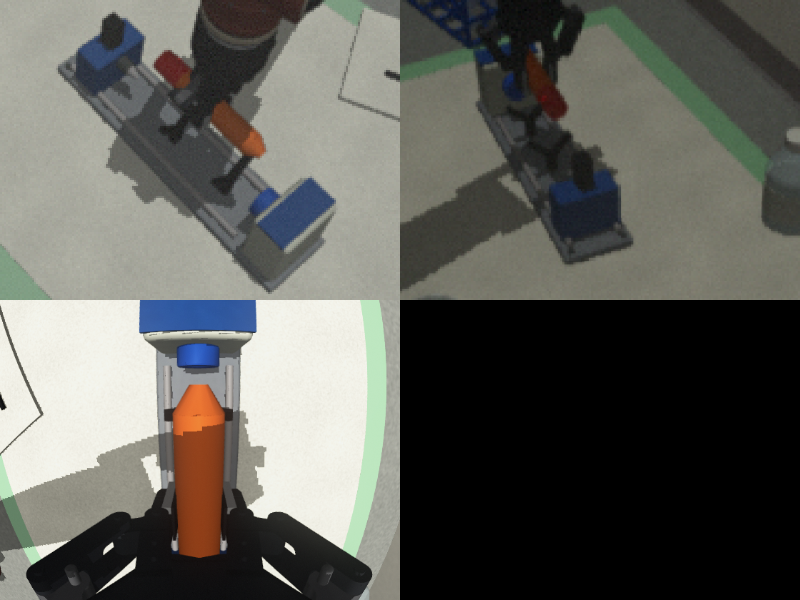

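The wrist view shows the tube in line with the cup (column about 198) and rails, and it reads 75 mm above axis height with its centre at y 0.197. Lowering.

Call:
send_rows([
  {"translation":[0,0,2],"delta_rot":[0,0,0],"jaw":1},
  {"translation":[0,0,4],"delta_rot":[0,0,0],"jaw":1},
  {"translation":[0,0,5.5],"delta_rot":[0,0,0],"jaw":1},
  {"translation":[0,0,6.3],"delta_rot":[0,0,0],"jaw":1},
  {"translation":[0,0,6.7],"delta_rot":[0,0,0],"jaw":1},
  {"translation":[0,0,7],"delta_rot":[0,0,0],"jaw":1},
  {"translation":[0,0,7.2],"delta_rot":[0,0,0],"jaw":1},
  {"translation":[0,0,7.3],"delta_rot":[0,0,0],"jaw":1},
])

```text
time: 9.35
tool_pos: [0.5794, 0.1997, 0.0259]
tool_rot: [0.0, 0.735, 0.678, 0.0]
contact_force: [-0.1, -0.5, -0.5]
gripper_width: 0.307
grasp_force: 59.1
```

Call:
send_rows([
  {"translation":[0,0,0.1],"delta_rot":[0,0,0],"jaw":1},
  {"translation":[0,0,0.2],"delta_rot":[0,0,0],"jaw":1},
  {"translation":[0,0,0.25],"delta_rot":[0,0,0],"jaw":1},
  {"translation":[0,0,0.3],"delta_rot":[0,0,0],"jaw":1},
  {"translation":[0,0,0.3],"delta_rot":[0,0,0],"jaw":1},
  {"translation":[0,0,0.3],"delta_rot":[0,0,0],"jaw":1},
  {"translation":[0,0,0.3],"delta_rot":[0,0,0],"jaw":1},
  {"translation":[0,0,0.3],"delta_rot":[0,0,0],"jaw":1},
])

```text
time: 10.15
tool_pos: [0.5794, 0.1997, 0.023]
tool_rot: [0.0, 0.735, 0.678, 0.0]
contact_force: [-0.8, 0.1, 4.2]
gripper_width: 0.306
grasp_force: 59.4
```

Contact at 4 N upward, so the tube is on the rests. I'll release slowly and rise.

Call:
send_rows([
  {"translation":[0,0,0],"delta_rot":[0,0,0],"jaw":3},
  {"translation":[0,0,0],"delta_rot":[0,0,0],"jaw":4},
  {"translation":[0,0,0],"delta_rot":[0,0,0],"jaw":5},
  {"translation":[0,0,0],"delta_rot":[0,0,0],"jaw":5},
  {"translation":[0,0,0],"delta_rot":[0,0,0],"jaw":5},
  {"translation":[0,0,-1],"delta_rot":[0,0,0],"jaw":5},
  {"translation":[0,0,-3],"delta_rot":[0,0,0],"jaw":5},
  {"translation":[0,0,-6],"delta_rot":[0,0,0],"jaw":5},
])

```text
time: 10.95
tool_pos: [0.5775, 0.1993, 0.0816]
tool_rot: [-0.001, 0.735, 0.678, -0.002]
contact_force: [0.5, 0.9, -0.4]
gripper_width: 0.588
grasp_force: 0.0
```

Call:
send_rows([
  {"translation":[0,0,-3],"delta_rot":[0,0,0],"jaw":5},
  {"translation":[0,0,-6],"delta_rot":[0,0,0],"jaw":5},
  {"translation":[0,0,-9],"delta_rot":[0,0,0],"jaw":5},
  {"translation":[-3,0,-10],"delta_rot":[0,0,0],"jaw":5},
  {"translation":[-6,0,-10],"delta_rot":[0,0,0],"jaw":5},
  {"translation":[-9,0,-10],"delta_rot":[0,0,0],"jaw":5},
  {"translation":[-12,0,-10],"delta_rot":[0,0,0],"jaw":5},
  {"translation":[-15.3,0,-10],"delta_rot":[0,0,0],"jaw":5},
])

```text
time: 11.75
tool_pos: [0.5667, 0.0462, 0.1834]
tool_rot: [0.0, 0.735, 0.678, 0.0]
contact_force: [-0.5, -0.6, -0.3]
gripper_width: 0.582
grasp_force: 0.0
```

```bash
python3 chk.py .06 c2.png
```

```text
[0.56667926 0.04622098 0.1834477 ] [4.31251006e-04 7.34621631e-01 6.78476715e-01 4.70255973e-04] 11.75 [-0.51205893 -0.64859266 -0.31494142]
scene tube 695 y 0.124 0.2721
  x@y.2,slope,z,zslope [ 0.5801  0.0829  0.0598 -0.0012]
scene knob 156 [0.5728 0.0488 0.1096] [0.56  0.034 0.085] [0.581 0.057 0.125]
side tube 335 y 0.1198 0.2653
  x@y.2,slope,z,zslope [ 0.5784  0.0766  0.062  -0.0165]
side knob 134 [0.5633 0.0378 0.1089] [0.555 0.03  0.085] [0.574 0.055 0.126]
wrist tube 3543 y 0.1227 0.2225
  x@y.2,slope,z,zslope [ 0.5793  0.0788  0.0596 -0.0037]
wrist knob 1045 [0.5676 0.0478 0.1164] [0.557 0.034 0.085] [0.578 0.056 0.123]
```

View pics/c2.png

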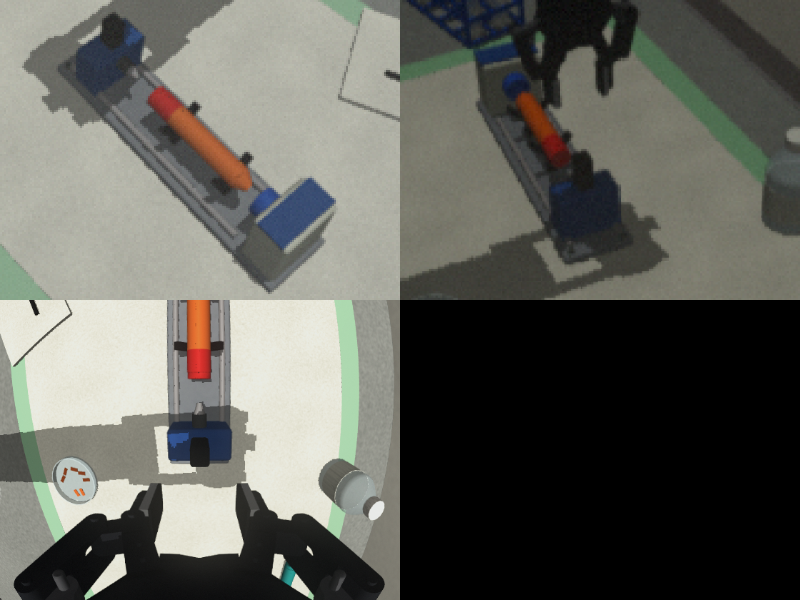

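The tube lies on both rests (axis z 0.060, nose toward the cup). In the wrist panel the knob is at (200,452), and it measures (0.5675, 0.046). Going down to grip it.

Call:
send_rows([
  {"translation":[0,0.1,2.5],"delta_rot":[0,0,0],"jaw":5},
  {"translation":[0,0.1,5],"delta_rot":[0,0,0],"jaw":5},
  {"translation":[0,0.1,7.5],"delta_rot":[0,0,0],"jaw":5},
  {"translation":[0,0.1,9.5],"delta_rot":[0,0,0],"jaw":5},
  {"translation":[0,0.1,10.7],"delta_rot":[0,0,0],"jaw":5},
  {"translation":[0,0.1,11.4],"delta_rot":[0,0,0],"jaw":5},
  {"translation":[0,0.1,11.8],"delta_rot":[0,0,0],"jaw":5},
  {"translation":[0,0.1,11.8],"delta_rot":[0,0,0],"jaw":5},
])

```text
time: 12.7
tool_pos: [0.568, 0.0473, 0.0647]
tool_rot: [0.0, 0.735, 0.678, 0.0]
contact_force: [-0.0, 0.6, -0.7]
gripper_width: 0.587
grasp_force: 0.0
```

Call:
send_rows([
  {"translation":[0,0,0],"delta_rot":[0,0,0],"jaw":3},
  {"translation":[0,0,0],"delta_rot":[0,0,0],"jaw":2},
  {"translation":[0,0,0],"delta_rot":[0,0,0],"jaw":1},
  {"translation":[0,0,0],"delta_rot":[0,0,0],"jaw":0.5},
  {"translation":[0,0,0],"delta_rot":[0,0,0],"jaw":0.5},
  {"translation":[0,0,0],"delta_rot":[0,0,0],"jaw":0.5},
  {"translation":[0,0,0],"delta_rot":[0,0,0],"jaw":0.5},
  {"translation":[0,0,0],"delta_rot":[0,0,0],"jaw":0.5},
])

```text
time: 13.5
tool_pos: [0.5676, 0.0471, 0.0657]
tool_rot: [-0.0, 0.735, 0.678, -0.0]
contact_force: [-4.5, 0.5, 5.2]
gripper_width: 0.224
grasp_force: 60.6
```

Knob gripped. Sliding it forward along the axis.

Call:
send_rows([
  {"translation":[0.5,0,0],"delta_rot":[0,0,0],"jaw":0.5},
  {"translation":[1,0,0],"delta_rot":[0,0,0],"jaw":0.5},
  {"translation":[1.5,0,0],"delta_rot":[0,0,0],"jaw":0.5},
  {"translation":[2,0,0],"delta_rot":[0,0,0],"jaw":0.5},
  {"translation":[2.4,0,0],"delta_rot":[0,0,0],"jaw":0.5},
  {"translation":[2.8,0,0],"delta_rot":[0,0,0],"jaw":0.5},
  {"translation":[3.1,0,0],"delta_rot":[0,0,0],"jaw":0.5},
  {"translation":[3.4,0,0],"delta_rot":[0,0,0],"jaw":0.5},
])

```text
time: 14.3
tool_pos: [0.5702, 0.0806, 0.0657]
tool_rot: [0.0, 0.735, 0.678, -0.001]
contact_force: [-6.7, -2.5, 6.0]
gripper_width: 0.225
grasp_force: 60.7
```

Call:
send_rows([
  {"translation":[0.2,0,0],"delta_rot":[0,0,0],"jaw":0.5},
  {"translation":[0.4,0,0],"delta_rot":[0,0,0],"jaw":0.5},
  {"translation":[0.6,0,0],"delta_rot":[0,0,0],"jaw":0.5},
  {"translation":[0.8,0,0],"delta_rot":[0,0,0],"jaw":0.5},
  {"translation":[1.0,0,0],"delta_rot":[0,0,0],"jaw":0.5},
  {"translation":[1.2,0,0],"delta_rot":[0,0,0],"jaw":0.5},
  {"translation":[1.4,0,0],"delta_rot":[0,0,0],"jaw":0.5},
  {"translation":[1.6,0,0],"delta_rot":[0,0,0],"jaw":0.5},
])

```text
time: 15.1
tool_pos: [0.5714, 0.0964, 0.0657]
tool_rot: [0.0, 0.735, 0.678, -0.001]
contact_force: [-5.5, -2.3, 5.2]
gripper_width: 0.222
grasp_force: 60.7
```

```bash
python3 chk.py .06 c3.png
```

```text
[0.57137766 0.09640866 0.06565015] [ 4.93884678e-05  7.34736877e-01  6.78351684e-01 -8.43894281e-04] 15.1 [-5.52762033 -2.31948643  5.23453763]
scene tube 713 y 0.1376 0.2837
  x@y.2,slope,z,zslope [ 0.5801  0.0741  0.0598 -0.    ]
scene knob 106 [0.5751 0.1049 0.1095] [0.554 0.093 0.086] [0.607 0.111 0.13 ]
side tube 89 y 0.0874 0.2815
  x@y.2,slope,z,zslope [ 0.5708  0.313   0.0679 -0.4347]
side knob 232 [0.5682 0.0877 0.1104] [0.542 0.079 0.087] [0.604 0.106 0.13 ]
wrist tube 10242 y 0.1353 0.2316
  x@y.2,slope,z,zslope [ 0.5792  0.0773  0.0597 -0.003 ]
wrist knob 6466 [0.5717 0.1016 0.1147] [0.535 0.084 0.085] [0.61  0.113 0.13 ]
```

Call:
send_rows([
  {"translation":[0.15,0,0],"delta_rot":[0,0,0],"jaw":0.5},
  {"translation":[0.3,0,0],"delta_rot":[0,0,0],"jaw":0.5},
  {"translation":[0.4,0,0],"delta_rot":[0,0,0],"jaw":0.5},
  {"translation":[0.5,0,0],"delta_rot":[0,0,0],"jaw":0.5},
  {"translation":[0.6,0,0],"delta_rot":[0,0,0],"jaw":0.5},
  {"translation":[0.7,0,0],"delta_rot":[0,0,0],"jaw":0.5},
  {"translation":[0.75,0,0],"delta_rot":[0,0,0],"jaw":0.5},
  {"translation":[0.8,0,0],"delta_rot":[0,0,0],"jaw":0.5},
])

```text
time: 16.05
tool_pos: [0.572, 0.1044, 0.0657]
tool_rot: [-0.0, 0.735, 0.678, -0.001]
contact_force: [-6.5, -2.5, 5.7]
gripper_width: 0.225
grasp_force: 60.7
```

Call:
send_rows([
  {"translation":[0.05,0,0],"delta_rot":[0,0,0],"jaw":0.5},
  {"translation":[0.1,0,0],"delta_rot":[0,0,0],"jaw":0.5},
  {"translation":[0.15,0,0],"delta_rot":[0,0,0],"jaw":0.5},
  {"translation":[0.2,0,0],"delta_rot":[0,0,0],"jaw":0.5},
  {"translation":[0.2,0,0],"delta_rot":[0,0,0],"jaw":0.5},
  {"translation":[0.2,0,0],"delta_rot":[0,0,0],"jaw":0.5},
  {"translation":[0.2,0,0],"delta_rot":[0,0,0],"jaw":0.5},
  {"translation":[0.2,0,0],"delta_rot":[0,0,0],"jaw":0.5},
])

```text
time: 16.85
tool_pos: [0.5721, 0.1064, 0.0656]
tool_rot: [-0.0, 0.735, 0.678, -0.001]
contact_force: [-6.8, -2.6, 6.3]
gripper_width: 0.226
grasp_force: 60.7
```

Call:
send_rows([
  {"translation":[0.05,0,0],"delta_rot":[0,0,0],"jaw":0.5},
  {"translation":[0.1,0,0],"delta_rot":[0,0,0],"jaw":0.5},
  {"translation":[0.15,0,0],"delta_rot":[0,0,0],"jaw":0.5},
  {"translation":[0.2,0,0],"delta_rot":[0,0,0],"jaw":0.5},
  {"translation":[0.2,0,0],"delta_rot":[0,0,0],"jaw":0.5},
  {"translation":[0.2,0,0],"delta_rot":[0,0,0],"jaw":0.5},
  {"translation":[0.2,0,0],"delta_rot":[0,0,0],"jaw":0.5},
  {"translation":[0.2,0,0],"delta_rot":[0,0,0],"jaw":0.5},
])

```text
time: 17.65
tool_pos: [0.5722, 0.1075, 0.0657]
tool_rot: [0.0, 0.735, 0.678, -0.001]
contact_force: [-6.8, -5.4, 6.9]
gripper_width: 0.223
grasp_force: 60.7
```

Call:
send_rows([
  {"translation":[0.05,0,0],"delta_rot":[0,0,0],"jaw":0.5},
  {"translation":[0.1,0,0],"delta_rot":[0,0,0],"jaw":0.5},
  {"translation":[0.15,0,0],"delta_rot":[0,0,0],"jaw":0.5},
  {"translation":[0.2,0,0],"delta_rot":[0,0,0],"jaw":0.5},
  {"translation":[0.2,0,0],"delta_rot":[0,0,0],"jaw":0.5},
  {"translation":[0.2,0,0],"delta_rot":[0,0,0],"jaw":0.5},
  {"translation":[0.2,0,0],"delta_rot":[0,0,0],"jaw":0.5},
  {"translation":[0.2,0,0],"delta_rot":[0,0,0],"jaw":0.5},
])

```text
time: 18.45
tool_pos: [0.5723, 0.1079, 0.0657]
tool_rot: [0.001, 0.735, 0.678, -0.003]
contact_force: [-7.4, -11.0, 7.7]
gripper_width: 0.225
grasp_force: 60.8
```

Stopped 61 mm along, as expected, with the axial force rising to 11 N. One more small push, then I'll look.

Call:
send_rows([
  {"translation":[0.05,0,0],"delta_rot":[0,0,0],"jaw":0.5},
  {"translation":[0.1,0,0],"delta_rot":[0,0,0],"jaw":0.5},
  {"translation":[0.15,0,0],"delta_rot":[0,0,0],"jaw":0.5},
  {"translation":[0.2,0,0],"delta_rot":[0,0,0],"jaw":0.5},
  {"translation":[0.2,0,0],"delta_rot":[0,0,0],"jaw":0.5},
  {"translation":[0.2,0,0],"delta_rot":[0,0,0],"jaw":0.5},
  {"translation":[0.2,0,0],"delta_rot":[0,0,0],"jaw":0.5},
  {"translation":[0.2,0,0],"delta_rot":[0,0,0],"jaw":0.5},
])

```text
time: 19.25
tool_pos: [0.5722, 0.1081, 0.0656]
tool_rot: [0.002, 0.735, 0.678, -0.004]
contact_force: [-8.4, -15.8, 8.2]
gripper_width: 0.224
grasp_force: 60.9
```

Firm stop at 16 N with no motion. Releasing and retreating upward.

Call:
send_rows([
  {"translation":[0,0,0],"delta_rot":[0,0,0],"jaw":2.5},
  {"translation":[0,0,0],"delta_rot":[0,0,0],"jaw":4},
  {"translation":[0,0,0],"delta_rot":[0,0,0],"jaw":5},
  {"translation":[0,0,0],"delta_rot":[0,0,0],"jaw":5},
  {"translation":[0,0,0],"delta_rot":[0,0,0],"jaw":5},
  {"translation":[0,0,-2],"delta_rot":[0,0,0],"jaw":5},
  {"translation":[0,0,-5],"delta_rot":[0,0,0],"jaw":5},
  {"translation":[0,0,-9],"delta_rot":[0,0,0],"jaw":5},
])

```text
time: 20.05
tool_pos: [0.5713, 0.1129, 0.1529]
tool_rot: [-0.002, 0.735, 0.678, -0.002]
contact_force: [1.0, 0.6, 0.1]
gripper_width: 0.585
grasp_force: 0.0
```

Call:
send_rows([
  {"translation":[0,0,-3],"delta_rot":[0,0,0],"jaw":5},
  {"translation":[-3,0,-5],"delta_rot":[0,0,0],"jaw":5},
  {"translation":[-6,0,-5],"delta_rot":[0,0,0],"jaw":5},
  {"translation":[-9,0,-5],"delta_rot":[0,0,0],"jaw":5},
  {"translation":[-12,0,-5],"delta_rot":[0,0,0],"jaw":5},
  {"translation":[-12,0,-5],"delta_rot":[0,0,0],"jaw":5},
  {"translation":[-12,0,-5],"delta_rot":[0,0,0],"jaw":5},
  {"translation":[-12,0,-5],"delta_rot":[0,0,0],"jaw":5},
])

```text
time: 20.85
tool_pos: [0.5635, -0.006, 0.2043]
tool_rot: [-0.0, 0.735, 0.679, 0.0]
contact_force: [0.3, 0.7, -0.4]
gripper_width: 0.587
grasp_force: 0.0
```

```bash
python3 chk.py .06 c4.png
```

```text
[ 0.56345327 -0.00598165  0.20430489] [-2.01433632e-04  7.34553745e-01  6.78550475e-01  9.10633935e-05] 20.85 [ 0.28129233  0.7061546  -0.39888992]
scene tube 677 y 0.1483 0.2851
  x@y.2,slope,z,zslope [5.804e-01 7.420e-02 5.970e-02 3.000e-04]
scene knob 154 [0.5781 0.1091 0.1095] [0.566 0.097 0.085] [0.585 0.118 0.125]
side tube 274 y 0.1126 0.2827
  x@y.2,slope,z,zslope [ 0.5785  0.0739  0.0619 -0.0011]
side knob 125 [0.568  0.0984 0.109 ] [0.56  0.09  0.086] [0.58  0.114 0.127]
wrist tube 1016 y 0.1451 0.1799
  x@y.2,slope,z,zslope [0.5792 0.0774 0.0613 0.0354]
wrist knob 837 [0.5717 0.1031 0.1188] [0.562 0.093 0.086] [0.582 0.116 0.123]
```

View pics/c4.png

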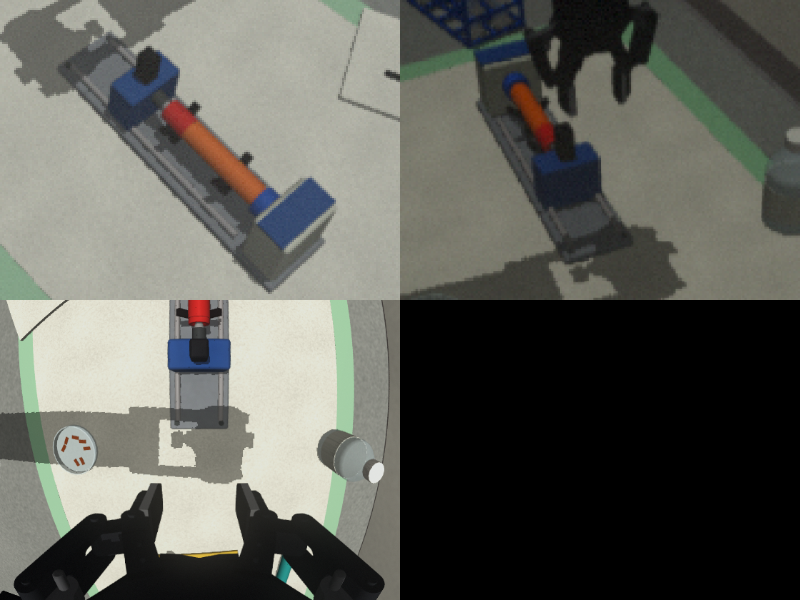

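The picture shows the nose in the blue cup (scene panel 265,200) and the tailstock's centre in the red cap (175,110). The tube centre is about y 0.222, which is home, and the gripper is clear.

```bash
python3 -c "
from plant import *
print(job_done())"
```

```text
the job is handed in; nothing more can be done
None
```

The orange tube is seated in the headstock cup and held by the tailstock's centre, the white tube was left in the rack, and I handed the job in at about 21 s; no verdict came back.

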